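# Shut the balance's draft shield and tare it by the touchless sensor

### The job

Tare the balance with the empty dish on its pan: with the fingertips, gently push the draft shield's sliding top cover fully shut by its blue handle. Then, with the cover shut, point at the green-ringed touchless tare sensor, holding the fingertips centred two or three centimetres above it for two seconds without touching it, and take the hand well away. Pick up and disturb nothing, touch neither sensor, and never bring the hand low over the blue-ringed print sensor.

Things in the scene. Friction and masses are not known exactly. Their poses are not given: they have to be found in the camera images.
- balance: lab balance, 340 mm deep, 205 wide, fixed. Origin on the bench under its middle; z up, x from its front (display, sensors) to its back. Front deck 62 mm above the bench, display pod in the deck's middle up to 76 mm. From x = -20 to 155 mm stands the glass draft shield, 178 mm high, 190 wide, its two side rails up to 188 mm, closed on top by the sliding cover
- cover (a joint): travel of the draft shield's clear top cover in m: 0 = fully shut (end stop), up to 0.12 as it slides back along the balance's +x. It stays where it is left; sliding it takes about 1.5 N
- cover_handle (a point): middle of the upper edge of the upright rear face of the cover's handle, a blue ramp 118 mm wide (balance y). The face looks to the balance's +x and stands 22 mm above the cover's flat glass (glass top 184 mm, this point 206 mm above the bench; edge strips 2 mm proud). Pushed towards the balance's -x it shuts the cover. The point moves with the cover; axes as the balance's
- tare_sensor_top (a point): centre of the top of the touchless TARE sensor: dark round lens in a GREEN ring, 32 mm across, 4 mm proud of the balance's front deck (top 66 mm above the bench), 130 mm in front of the balance's origin and 79 mm to one side of the display; the two sensors may be either way round. z is up
- print_sensor_top (a point): centre of the top of the touchless PRINT sensor: the same shape in a BLUE ring, on the other side of the display. z is up
- tare_sensor: the green-ringed sensor as a body, origin at the centre of its underside, on the deck
- print_sensor: the blue-ringed sensor as a body, origin at the centre of its underside, on the deck
- pan (a point): centre of the top of the balance's round steel weighing pan, 96 mm across, 76 mm above the bench, inside the draft shield
- dish: shallow round aluminium weighing dish, 56 mm across, 18 mm high, standing on the round steel pan inside the balance's draft shield; origin at the centre of its underside. It stays there
- beaker: small clear beaker, 48 mm across, 65 mm high, on the bench in front of the balance; origin at the centre of its underside. Bystander
- weight: steel 100 g check weight, 22 mm across, 37 mm high, on the bench in front of the balance; origin at the centre of its underside. Bystander
- spatula: slim steel double-ended lab spatula 170 mm long and 10 mm wide lying on the bench; origin under its middle. Bystander
- amber_jar: amber glass jar with black cap, 66 mm across, 110 mm high; origin at the centre of its underside. Bystander
- white_jar: white plastic jar with red cap, 60 mm across, 85 mm high; origin at the centre of its underside. Bystander
- vial: small clear vial with green cap, 28 mm across, 55 mm high; origin at the centre of its underside. Bystander
Things that resemble listed ones, but are neither listed nor needed, are in the scene too. Of the things that look like the dish, the middle-sized one is meant.

How it is judged (in metres and radians):
On the way, in this order (a step that is already met when the one before it is completed fails the run):
1. the draft shield's cover is fully shut (within 5 mm) (value of joint cover below 0.005 m), for 0.2 s.
2. cover shut, nothing on the balance touched: the grasp point (19 mm behind the fingertips) stays within 20 mm sideways of the green sensor and 22 to 70 mm above its top for 1.5 s (horizontal distance between the grasp point and tare_sensor_top below 0.02 m and z of the grasp point in the frame of tare_sensor_top between 0.022 and 0.07 m and value of joint cover below 0.005 m and contact force between the fingers and balance below 0.3 N), for 1.5 s.
At the end, for the whole second after the job is handed in: the cover is within 5 mm of fully shut, the hand is more than 100 mm from the green sensor, and the dish stands upright and at rest on the pan, within 30 mm of its centre (value of joint cover below 0.005 m and distance between the grasp point and tare_sensor_top above 0.1 m and horizontal distance between dish and pan below 0.03 m and angle between dish's own z axis and vertical below 0.1 rad and linear speed of dish below 0.02 m/s); the robot touches nothing.
It fails at once if either touchless sensor is touched (contact force between any of the fingers, the arm and tare_sensor above 0.3 N or contact force between any of the fingers, the arm and print_sensor above 0.3 N).
It fails at once if the grasp point comes within 25 mm horizontally of the blue print sensor while less than 70 mm above it (horizontal distance between the grasp point and print_sensor_top below 0.025 m and z of the grasp point in the frame of print_sensor_top below 0.07 m).
It fails at once if the balance is pushed hard: more than 40 N (contact force between any of the fingers, the arm and balance above 40 N).
It fails at once if the dish or a bystander is lifted, carried, tipped or shifted by more than 10 mm (distance of any of dish, beaker, weight, spatula, amber_jar, white_jar, vial from where it was at the start of the episode above 0.01 m or angle between any of dish, beaker, weight, spatula, amber_jar, white_jar, vial's own z axis and vertical above 0.2 rad).
It also fails if it takes over 43 s, if anything falls off the work surface, if the arm or the gripper's body presses on something with over 40 N, if the wrist force passes 120 N, or if a joint passes its speed limit or range.

### The arm

A 6-joint arm with a two-finger parallel gripper is mounted at the origin on the work surface. World frame = base frame: x ahead of the robot, y to its left, z up, the work surface at z = 0. Lengths are in mm, angles in rad, forces in N, time in s.
With the tool pointing down it reaches from about 350 to 850 mm from the base axis. Payload 8.1 kg.
Tool frame: the origin (TCP) lies at the very end of the fingers, on their centre line; the grasp point (between the pads) lies env.grip_point_offset behind it (env.grip_point_offset is the distance from the TCP to the grasp point, in mm); z points along the fingers, y is the line along which they close (so a half turn about z gives the same grasp; the last joint's range is limited). The gripper opens to 85 mm and grips with 20 to 120 N. Pads are 22 mm wide; open, the fingers measure 114 mm over their backs; the gripper's body (76 mm by 85 mm) begins 54 mm behind the grasp point. The pads swing forward as they close: fully open they stand 13 mm farther back than shut.
Start: joints at [-1.336, 0.13, 1.488, -0, 1.523, -0.085], TCP at [188.646, -569.577, 231.292] pointing down, gripper open.
Joint ranges: [-2.96, 2.96], [-0.89, 2.26], [0.02, 2.5], [-1.34, 4.48], [0, 2.73], [-2.66, 2.66]. Speed limits (rad/s): [2.39, 2.39, 2.79, 3.14, 3.14, 3.14].

### API

Orientations are given as a unit quaternion [w, x, y, z].
In Python, from cell import sensors, eyes, env gives the robot as it stands. The module is installed in compiled form; this text tells all that it offers.
- The arm moves only by the tool play_rows, never from a script. Its argument "series" is a list of rows, each a list of 7 numbers: the shift along the tool's x, y, z in cm, then the turn, a rotation vector about the tool's x, y, z in rad, then the finger opening in cm, from 0 to 8.54. A call has 1 to 20 rows; each row is the pose to reach, as a shift and turn from the pose commanded when the call began, along the tool's axes at that moment; what a row does not reach only later rows make up. A row lasts 1/12 s, in which the tool goes at most 41.7 mm and 7.16 degrees, less where a joint would pass 70% of its speed; a pose out of reach is approached as far as the arm can. A call with a gripper value outside its range is refused whole. The fingers move at their own pace and stop on an object; the grip force is fixed at half the most. Time passes only in rows, so rows that repeat a pose let the fingers close. It gives the time, the measured TCP pose, the force, the opening and the grip force at its end, in the units of the state.
- sensors.observe(): the state, without advancing time (a new reading comes with each control period).
- eyes.camera(name): name is "scene" or "side" or "wrist"; returns the picture (384x512x3 uint8, blue, green, red); there is no depth.
- eyes.camera_model(name): a dict with "mtx" (3x3 intrinsics, pixels), "R" (3x3) and "t" (3): a world point X has camera coordinates R X + t. Camera axes: x right, y down, z forward; pixel columns grow to the right and rows downward; lengths in mm; the calibration is good to about 2 mm. A picture is of the moment at which its call begins: read the wrist's pose just before it. camera_model takes no time and is no camera call; for the wrist camera it gives the pose at the moment of the call.
- env.job_done(): hands the job in; it is judged then, once.
Trained networks look in the newest picture that a camera, given by its name, has taken for a name from the list of things; names that differ only in an ending like _2 or _b are one class to them, and where a whole thing is asked for, a point or a joint stands for the part that bears it (a point fixed in the world has none). Each returns a list of dicts, best first, with "p" (0 to 1); they miss things now and then, are a little off and sometimes report something else, mostly with a low value. They report only what shows in the picture. A call takes as long as a camera call. They do not tell look-alikes from the thing itself.
- eyes.outline_of(camera, target): "mask" (384x512 bool, what is visible of it) and "point" ([row, column] in pixels, amid what is visible of it).
- eyes.spot_point(camera, target): "point" ([row, column] in pixels: a listed point, or the origin of a listed thing).
The state is a dict: "clock": time; "joint_positions": joint angles; "joint_vel": joint speeds; "tau": joint torques, N m; "eef_pos": TCP position; "eef_rot": TCP orientation; "force": force on the tool from outside, world axes, zero at the start; "ft_torque": the same for the moment, N m; "gripper_width": finger opening in mm; "finger_force": force on a finger pad.
Only numpy, scipy, OpenCV 4.12 (cv2) and the standard library are available. Lean on these libraries where they do the work, as an engineer would, in place of code of your own. Each camera call takes 0.05 s, during which the arm holds its last target. There are 200 camera calls.

## Working session

There is one attempt and no reset: what is moved stays moved. The work goes in short steps, Python scripts to look and compute and a tool call to move; the robot and the scene stay as the last step left them, time stands still between calls to the robot, and variables do not carry over. Pictures are saved under pics/ and viewed, at most 10 in all, crops included, and the job is handed in when it is done.

Besides the shell and the picture viewer there is one more tool, called after "Request:" by a JSON object that holds its "op" and its "data", one argument or row to a line. play_rows: Moves the arm, as the interface text tells. Its arguments: {"type":"object","properties":{"series":{"type":"array"}},"required":["series"]}

```bash
mkdir -p pics
cat > h.py <<'E'
from cell import sensors, eyes, env
import numpy as np, cv2
from scipy.optimize import least_squares
def proj(c,X):
    m=eyes.camera_model(c);X=np.atleast_2d(X).astype(float);q=X@np.array(m['R']).T+np.array(m['t']);q=q@np.array(m['mtx']).T;return q[:,:2]/q[:,2:]
def ray(c,p,z):
    "pixel [row,col] on plane z"
    m=eyes.camera_model(c);R=np.array(m['R']);o=-R.T@np.array(m['t']);d=R.T@np.linalg.inv(m['mtx'])@np.array([p[1],p[0],1.]);return o+d*(z-o[2])/d[2]
E
python3 - <<'E'
from h import *
s=sensors.observe();print(s['clock'],s['eef_pos'],s['eef_rot'],s['gripper_width'],env.grip_point_offset)
ims=[]
Z=dict(cover_handle=206,tare_sensor_top=66,print_sensor_top=66,pan=76)
for c in('scene','side','wrist'):
    im=eyes.camera(c);cv2.imwrite(f'pics/{c}0.png',im)
    for n in('cover_handle','tare_sensor_top','print_sensor_top','pan','balance','dish'):
        for r in eyes.spot_point(c,n)[:3]:
            print(c,n,np.round(r['point'],1),round(r['p'],2),np.round(ray(c,r['point'],Z.get(n,0 if n=='balance' else 76)),0))
cv2.imwrite('pics/all0.png',np.vstack([cv2.imread('pics/scene0.png'),cv2.imread('pics/side0.png')])[:, :])
E
```

```text
0.0 [ 188.52244109 -569.02231241  230.22930654] [-9.35312152e-04  9.87242130e-01  1.59223421e-01 -6.91999771e-05] 85.18774726434438 18.700000000000003
scene cover_handle [148.8 210.9] 0.66 [554. -60. 206.]
scene tare_sensor_top [186.9 283.1] 0.52 [505. 161.  66.]
scene print_sensor_top [223.1 258.8] 0.59 [655. 144.  66.]
scene pan [176.4 213.6] 0.68 [568. -55.  76.]
scene balance [196.  237.2] 0.82 [563.  24.   0.]
scene dish [173.5 215.2] 0.6 [556. -56.  76.]
scene dish [160.2 255.8] 0.55 [454.  41.  76.]
scene dish [243.4 295.6] 0.24 [674. 272.  76.]
side cover_handle [145.9 298.7] 0.92 [559. -59. 206.]
side cover_handle [209.4 195.5] 0.51 [636. 281. 206.]
side cover_handle [274.8 204. ] 0.33 [517. 420. 206.]
side tare_sensor_top [247.4 277.7] 0.48 [496. 164.  66.]
side tare_sensor_top [321.2 186.2] 0.27 [557. 438.  66.]
side print_sensor_top [217.4 225. ] 0.54 [660. 137.  66.]
side pan [187.1 290.7] 0.87 [569. -50.  76.]
side balance [223.3 275.4] 0.94 [573.  25.   0.]
side dish [248.  333.2] 0.57 [380. 109.  76.]
side dish [183.  334.2] 0.54 [ 474. -129.   76.]
side dish [187.1 293.5] 0.51 [562. -54.  76.]
```

View pics/scene0.png

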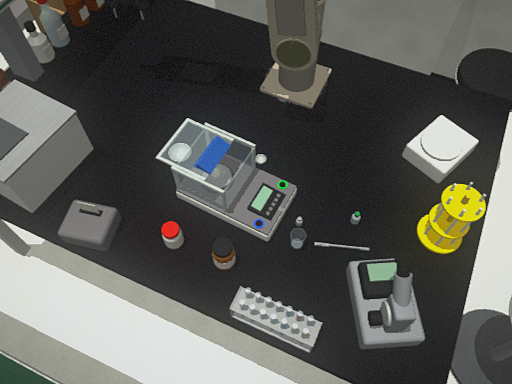

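View pics/side0.png

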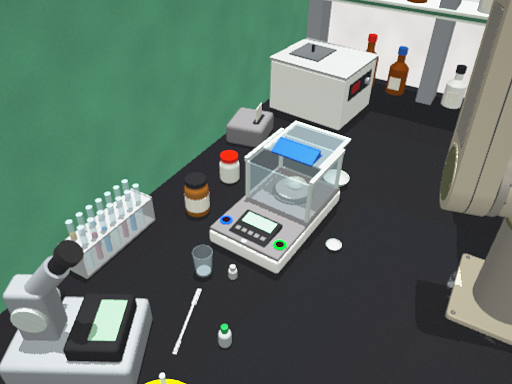

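The pictures show the balance at scene (col 237, row 196), with the shield's blue handle at (212, 153), the green sensor at (283, 185) and the blue sensor at (259, 223). 
- **Dish look-alikes:** white dishes at scene (180, 152) and (261, 159) stand on the bench. The dish meant is the one on the pan at about (217, 174), and I leave it alone. 
- **Sensor choice:** green ring, not blue. 
- **Handle look-alikes:** the other "handle" hits are side (195, 209), the amber jar, and side (204, 275), the beaker.

I'll fit the balance pose next and make one close crop.

```bash
cat > fit.py <<'E'
from h import *
def fit(obs,p0=(561,22,np.radians(-98),70,80)):
    # params x,y,yaw,panx,handlex ; obs (cam,pixel rc,bal point name); tare at by=-79
    def W(p,b):
        c,s=np.cos(p[2]),np.sin(p[2]);return np.array([p[0]+c*b[0]-s*b[1],p[1]+s*b[0]+c*b[1],b[2]])
    B=lambda p:dict(t=(-130,-79,66),p=(-130,79,66),o=(0,0,0),pan=(p[3],0,76),h=(p[4],0,206))
    f=lambda p:np.concatenate([proj(c,W(p,B(p)[n]))[0]-np.array(q)[::-1] for c,q,n in obs])
    r=least_squares(f,p0,loss='soft_l1');return r.x,r.fun,{n:W(r.x,b) for n,b in B(r.x).items()}
E
python3 - <<'E'
from fit import *
obs=[('scene',(148.8,210.9),'h'),('scene',(186.9,283.1),'t'),('scene',(223.1,258.8),'p'),('scene',(176.4,213.6),'pan'),('scene',(196,237.2),'o'),
('side',(145.9,298.7),'h'),('side',(247.4,277.7),'t'),('side',(217.4,225),'p'),('side',(187.1,290.7),'pan'),('side',(223.3,275.4),'o')]
x,f,P=fit(obs);print(np.round(x,3),np.round(f,1));print({k:np.round(v) for k,v in P.items()})
print('box',ray('scene',(155,90),0),ray('scene',(215,35),0))
im=cv2.imread('pics/side0.png')[110:270,200:370];im2=cv2.imread('pics/scene0.png')[110:250,150:310]
cv2.imwrite('pics/c.png',np.hstack([cv2.resize(im,(400,376)),cv2.resize(im2,(400,376))]))
E
```

```text
[567.418  22.5    -1.657  75.636  81.947] [-0.7  1.8  0.1 -1.4  0.1  0.9  1.7 -1.4 -0.8  0.9 -0.3 -0.2 -0.4 -1.9
 -0.7  2.2  3.1  0.3  2.2  0.1]
{'t': array([500., 159.,  66.]), 'p': array([657., 145.,  66.]), 'o': array([567.,  23.,   0.]), 'pan': array([561., -53.,  76.]), 'h': array([560., -59., 206.])}
box [ 630.15123896 -515.99637838    0.        ] [ 900.9334768  -538.86384672    0.        ]
```

View pics/c.png

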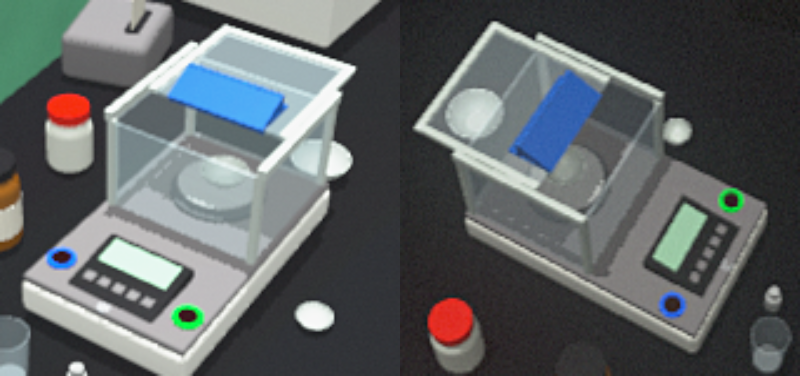

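The crop confirms it: blue ramp handle on the cover, upright face to the rear, cover well open. The green ring is at the front on the robot's side, and the blue ring is on the far side. I'll close the fingers and hover behind the handle.

Request:
{"op": "play_rows", "data": {
  "series": [
    [0,0,-4,0,0,0,0],
    [2,-1.2,-7,0,0,0,0],
    [5,-3.1,-7,0,0,0.05,0],
    [8,-5,-7,0,0,0.1,0],
    [11.3,-7.1,-7,0,0,0.15,0],
    [14.6,-9.2,-7,0,0,0.2,0],
    [17.9,-11.2,-7,0,0,0.25,0],
    [21.2,-13.3,-7,0,0,0.3,0],
    [24.5,-15.4,-7,0,0,0.35,0],
    [27.8,-17.4,-7,0,0,0.407,0],
    [31.1,-19.5,-7,0,0,0.407,0],
    [34.4,-21.6,-7,0,0,0.407,0],
    [37.7,-23.6,-7,0,0,0.407,0],
    [41,-25.7,-7,0,0,0.407,0],
    [44,-27.6,-7,0,0,0.407,0],
    [46.5,-29.1,-7,0,0,0.407,0],
    [48,-30.1,-7,0,0,0.407,0],
    [48.6,-30.4,-7,0,0,0.407,0],
    [48.6,-30.4,-7,0,0,0.407,0]
  ]
}}

```text
clock: 2.63
eef_pos: [555.1, -127.0, 301.0]
eef_rot: [-0.0, 0.999, -0.042, -0.0]
force: [-0.4, -0.9, 0.6]
gripper_width: 0.1
finger_force: 0.0
```

Run:
```python
from h import *
from scipy.spatial.transform import Rotation as R
s=sensors.observe();q=s['eef_rot'];print(s['eef_pos'],s['force'],s['gripper_width']);print(R.from_quat(np.roll(q,-1)).as_matrix().round(3))
c='wrist';im=eyes.camera(c);cv2.imwrite('pics/w1.png',im)
for n,z in(('cover_handle',206),('tare_sensor_top',66),('print_sensor_top',66),('pan',76)):
    for r in eyes.spot_point(c,n)[:2]: print(n,np.round(r['point'],1),round(r['p'],2),np.round(ray(c,r['point'],z),0))
```

```text
[ 555.0890438  -126.95521881  301.0297591 ] [-0.43187388 -0.94448493  0.63902241] 0.05561947749931677
[[ 0.996 -0.085 -0.   ]
 [-0.085 -0.996  0.   ]
 [-0.    -0.    -1.   ]]
cover_handle [189.8 187. ] 0.94 [562. -76. 206.]
tare_sensor_top [228.1  33.4] 0.62 [496. 151.  66.]
print_sensor_top [94.7  4.1] 0.56 [653. 142.  66.]
```

View pics/w1.png

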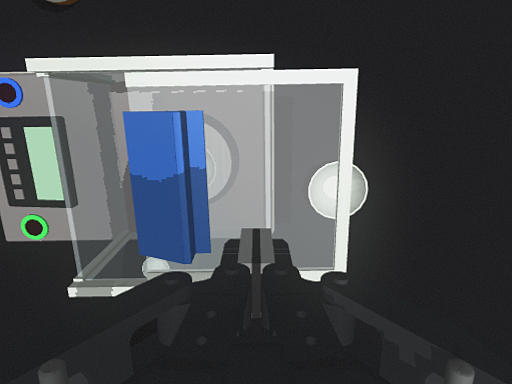

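Run:
```python
from h import *
for p,z in(((187,187),206),((187,176),206),((187,207),184),((187,272),188),((187,345),186)): print(p,z,ray('wrist',p,z).round(0))
m=eyes.camera_model('wrist');print(-np.array(m['R']).T@m['t'])
print(proj('wrist',[[560,-59,206],[560,-76,206],[555,-127,301],[500,159,66],[657,145,66]]).round(0))
print('scene',proj('scene',[[560,-59,206],[562,-76,206],[561,-66,206]]).round(0),'side',proj('side',[[560,-59,206],[562,-76,206],[561,-66,206]]).round(0))
```

```text
(187, 187) 206 [564. -77. 206.]
(187, 176) 206 [565. -69. 206.]
(187, 207) 184 [557. -88. 184.]
(187, 272) 188 [ 554. -140.  188.]
(187, 345) 186 [ 548. -199.  186.]
[ 619.62921932 -133.03912257  443.86559502]
[[164. 194.]
 [187. 192.]
 [255. 246.]
 [ 26. 226.]
 [  0.  91.]]
scene [[210. 151.]
 [205. 149.]
 [208. 150.]] side [[298. 146.]
 [301. 143.]
 [299. 144.]]
```

The wrist view shows the handle's upper rear edge at about col 185, row 188 and the closed fingertips at (255, 245), clear behind it. I'll descend behind the handle and then push along tool -y.

Request:
{"op": "play_rows", "data": {
  "series": [
    [0.3,0,2,0,0,0,0],
    [0.5,0,5,0,0,0,0],
    [0.5,0,7.5,0,0,0,0],
    [0.5,0,9,0,0,0,0],
    [0.5,0,10,0,0,0,0],
    [0.5,0,10.6,0,0,0,0],
    [0.5,0,10.8,0,0,0,0],
    [0.5,0,10.8,0,0,0,0]
  ]
}}

```text
clock: 3.55
eef_pos: [559.6, -129.1, 193.9]
eef_rot: [0.0, 0.999, -0.044, 0.0]
force: [-0.5, 0.1, -0.4]
gripper_width: 0.1
finger_force: 0.0
```

Request:
{"op": "play_rows", "data": {
  "series": [
    [0,-0.4,0,0,0,0,0],
    [0,-0.8,0,0,0,0,0],
    [0,-1.2,0,0,0,0,0],
    [0,-1.6,0,0,0,0,0],
    [0,-2,0,0,0,0,0],
    [0,-2.4,0,0,0,0,0],
    [0,-2.8,0,0,0,0,0],
    [0,-3.2,0,0,0,0,0],
    [0,-3.6,0,0,0,0,0],
    [0,-4,0,0,0,0,0],
    [0,-4.4,0,0,0,0,0],
    [0,-4.8,0,0,0,0,0],
    [0,-5.2,0,0,0,0,0],
    [0,-5.6,0,0,0,0,0],
    [0,-6,0,0,0,0,0]
  ]
}}

```text
clock: 4.8
eef_pos: [564.5, -68.6, 193.2]
eef_rot: [0.0, 0.999, -0.044, -0.0]
force: [-1.7, -1.6, -0.2]
gripper_width: 0.1
finger_force: 0.8
```

Run:
```python
from h import *
s=sensors.observe();print(s['eef_pos'],s['force'])
a=eyes.camera('scene')
for n,z in(('cover_handle',206),): print(n,[(r['point'],r['p'],ray('scene',r['point'],z).round()) for r in eyes.spot_point('scene',n)[:1]])
b=eyes.camera('side')
for n,z in(('cover_handle',206),): print(n,[(r['point'],r['p'],ray('side',r['point'],z).round()) for r in eyes.spot_point('side',n)[:1]])
cv2.imwrite('pics/p2.png',np.hstack([cv2.resize(b[110:270,200:370],(400,376)),cv2.resize(a[110:250,150:310],(400,376))]))
```

```text
[564.53519842 -68.58699946 193.22924263] [-1.72782878 -1.63979199 -0.16776016]
cover_handle []
cover_handle [([144.5, 295.9], 0.85, array([568., -61., 206.]))]
```

View pics/p2.png

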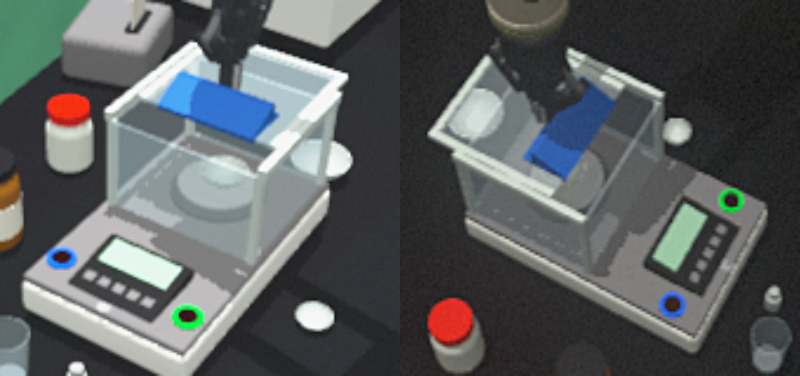

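The fingertips are on the handle's rear face and the cover has moved, with about 1.5 N. I'd guess 35–50 mm remain, so I'll continue and slow down near the end stop.

Request:
{"op": "play_rows", "data": {
  "series": [
    [0,-0.3,0,0,0,0,0],
    [0,-0.6,0,0,0,0,0],
    [0,-0.9,0,0,0,0,0],
    [0,-1.2,0,0,0,0,0],
    [0,-1.5,0,0,0,0,0],
    [0,-1.8,0,0,0,0,0],
    [0,-2.1,0,0,0,0,0],
    [0,-2.4,0,0,0,0,0],
    [0,-2.7,0,0,0,0,0],
    [0,-2.9,0,0,0,0,0],
    [0,-3,0,0,0,0,0]
  ]
}}

```text
clock: 5.92
eef_pos: [567.3, -38.6, 193.3]
eef_rot: [-0.0, 0.999, -0.043, -0.0]
force: [-0.5, -1.8, -0.0]
gripper_width: -0.1
finger_force: 0.8
```

Request:
{"op": "play_rows", "data": {
  "series": [
    [0,-0.1,0,0,0,0,0],
    [0,-0.2,0,0,0,0,0],
    [0,-0.3,0,0,0,0,0],
    [0,-0.4,0,0,0,0,0],
    [0,-0.5,0,0,0,0,0]
  ]
}}

```text
clock: 6.33
eef_pos: [567.7, -34.0, 193.2]
eef_rot: [-0.0, 0.999, -0.044, -0.0]
force: [-1.8, -1.4, -1.0]
gripper_width: -0.0
finger_force: 0.8
```

Request:
{"op": "play_rows", "data": {
  "series": [
    [0,-0.1,0,0,0,0,0],
    [0,-0.2,0,0,0,0,0],
    [0,-0.3,0,0,0,0,0],
    [0,-0.4,0,0,0,0,0]
  ]
}}

```text
clock: 6.67
eef_pos: [568.0, -29.9, 193.3]
eef_rot: [-0.0, 0.999, -0.044, -0.0]
force: [-1.0, -2.0, -0.1]
gripper_width: 0.2
finger_force: 0.8
```

Run:
```python
from h import *
b=eyes.camera('side');a=eyes.camera('scene')
cv2.imwrite('pics/p3.png',np.hstack([cv2.resize(b[110:270,200:370],(400,376)),cv2.resize(a[110:250,150:310],(400,376))]))
```

```text
(no output)
```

View pics/p3.png

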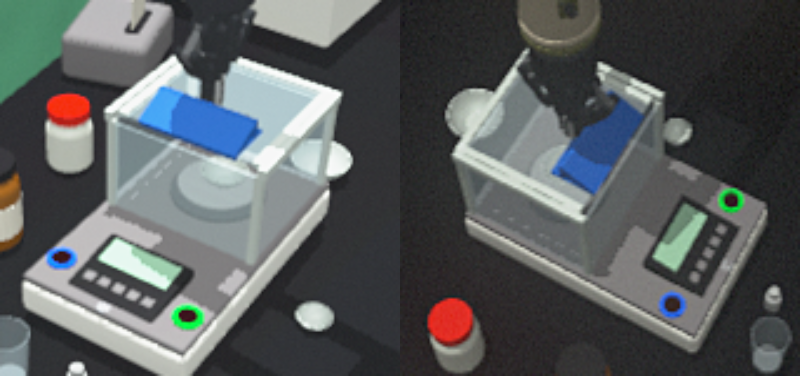

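The cover is nearly shut, with its rear edge about flush with the shield. I'll continue in 1 mm rows until the force rises.

Request:
{"op": "play_rows", "data": {
  "series": [
    [0,-0.1,0,0,0,0,0],
    [0,-0.2,0,0,0,0,0],
    [0,-0.3,0,0,0,0,0]
  ]
}}

```text
clock: 7.02
eef_pos: [568.3, -27.0, 193.3]
eef_rot: [0.0, 0.999, -0.044, -0.0]
force: [-0.8, -1.3, -0.1]
gripper_width: 0.0
finger_force: 0.8
```

Request:
{"op": "play_rows", "data": {
  "series": [
    [0,-0.1,0,0,0,0,0],
    [0,-0.2,0,0,0,0,0],
    [0,-0.3,0,0,0,0,0]
  ]
}}

```text
clock: 7.27
eef_pos: [568.6, -23.9, 193.3]
eef_rot: [0.0, 0.999, -0.044, -0.0]
force: [-1.5, -1.5, -0.3]
gripper_width: 0.4
finger_force: 0.8
```

Request:
{"op": "play_rows", "data": {
  "series": [
    [0,-0.1,0,0,0,0,0],
    [0,-0.2,0,0,0,0,0],
    [0,-0.3,0,0,0,0,0]
  ]
}}

```text
clock: 7.52
eef_pos: [568.6, -22.5, 193.3]
eef_rot: [0.001, 0.999, -0.044, -0.0]
force: [-2.9, -12.4, 0.3]
gripper_width: 0.1
finger_force: 6.0
```

Request:
{"op": "play_rows", "data": {
  "series": [
    [0,-0.1,0,0,0,0,0],
    [0,-0.2,0,0,0,0,0]
  ]
}}

```text
clock: 7.68
eef_pos: [568.7, -22.3, 193.3]
eef_rot: [0.003, 0.999, -0.044, -0.0]
force: [-3.5, -19.3, -0.3]
gripper_width: -0.1
finger_force: 9.7
```

Request:
{"op": "play_rows", "data": {
  "series": [
    [0,-0.1,0,0,0,0,0],
    [0,-0.2,0,0,0,0,0]
  ]
}}

```text
clock: 7.85
eef_pos: [568.7, -22.0, 193.4]
eef_rot: [0.004, 0.999, -0.045, -0.0]
force: [-5.0, -26.3, 0.3]
gripper_width: -0.1
finger_force: 13.5
```

The force rose to 26 N with no further motion, so the cover is at its end stop. Backing off and moving above the green sensor.

Request:
{"op": "play_rows", "data": {
  "series": [
    [0,0.6,0,0,0,0,0],
    [0,1.5,0,0,0,0,0],
    [0,2.5,0,0,0,0,0],
    [0,3.2,0,0,0,0,0],
    [0,3.5,-1,0,0,0,0],
    [0,3.5,-4,0,0,0,0],
    [0,3.5,-8,0,0,0,0],
    [0,3.5,-11,0,0,0,0],
    [0,3.5,-12,0,0,0,0],
    [0,3.5,-12,0,0,0,0]
  ]
}}

```text
clock: 8.68
eef_pos: [567.9, -52.2, 318.7]
eef_rot: [0.0, 0.999, -0.044, 0.004]
force: [0.3, -0.6, 0.3]
gripper_width: 0.6
finger_force: 0.0
```

Request:
{"op": "play_rows", "data": {
  "series": [
    [-1,-2.5,0,0,0,0,0],
    [-2.3,-5.5,0,0,0,0,0],
    [-3.6,-8.5,0,0,0,0,0],
    [-4.9,-11.5,0,0,0,0,0],
    [-6.2,-14.5,0,0,0,0,0],
    [-7.4,-17.5,0,0,0,0,0],
    [-8.2,-19.7,0,0,0,0,0],
    [-8.4,-20.2,0,0,0,0,0],
    [-8.4,-20.2,3,0,0,0,0],
    [-8.4,-20.2,6,0,0,0,0],
    [-8.4,-20.2,8,0,0,0,0],
    [-8.4,-20.2,8,0,0,0,0]
  ]
}}

```text
clock: 9.68
eef_pos: [496.7, 155.6, 226.5]
eef_rot: [0.001, 0.999, -0.044, -0.005]
force: [-0.3, 0.2, -0.3]
gripper_width: -0.0
finger_force: 0.0
```

Run:
```python
from h import *
s=sensors.observe();print(s['clock'],s['eef_pos'],s['force'])
for c in('wrist','scene','side'):
    im=eyes.camera(c);cv2.imwrite(f'pics/{c}4.png',im)
    for n,z in(('tare_sensor_top',66),('print_sensor_top',66),('cover_handle',206)):
        for r in eyes.spot_point(c,n)[:2]: print(c,n,np.round(r['point'],1),round(r['p'],2),np.round(ray(c,r['point'],z),0))
    hsv=cv2.cvtColor(im,cv2.COLOR_BGR2HSV);m=cv2.inRange(hsv,(50,150,80),(70,255,255))
    k,l,st,ce=cv2.connectedComponentsWithStats(m)
    for i in range(1,k):
        if st[i,4]>15: bx=st[i];p=(bx[1]+bx[3]/2-.5,bx[0]+bx[2]/2-.5);print(' ring',c,bx,ray(c,p,66).round(1))
w=cv2.imread('pics/wrist4.png');cv2.imwrite('pics/p4.png',np.hstack([cv2.resize(w,(400,300)),cv2.resize(cv2.imread('pics/scene4.png')[110:250,130:317],(400,300))]))
```

```text
9.6833 [496.66591058 155.55948371 226.50363986] [-0.31170821  0.249962   -0.28367466]
 ring wrist [245 168  30  21 171] [496.6 155.6  66. ]
 ring wrist [ 14 190  11   9  18] [501.5 391.5  66. ]
scene tare_sensor_top [184.9 281.8] 0.53 [500. 154.  66.]
scene print_sensor_top [221.4 259.2] 0.53 [649. 142.  66.]
scene print_sensor_top [184.  282.8] 0.48 [495. 155.  66.]
scene cover_handle [157.1 228.1] 0.57 [559.  -0. 206.]
 ring scene [278 180   9   9  45] [496.4 153.1  66. ]
 ring scene [355 211   5   5  21] [495.8 404.8  66. ]
side tare_sensor_top [246.7 275. ] 0.56 [503. 165.  66.]
side tare_sensor_top [345.6 224.9] 0.41 [461. 445.  66.]
side print_sensor_top [216.9 227.4] 0.58 [656. 133.  66.]
side cover_handle [154.6 285.4] 0.95 [570.  -5. 206.]
side cover_handle [217.3 223.6] 0.28 [572. 272. 206.]
 ring side [273 240  14  10  67] [497.  153.3  66. ]
 ring side [220 323   8  11  48] [484.5 414.   66. ]
```

View pics/p4.png

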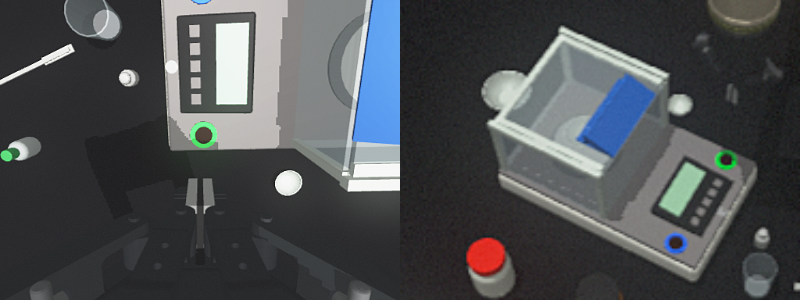

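The ring fit from all three cameras agrees, green sensor at (496.7, 154, 66), and the fingertips are already centred over it. The cover looks shut. I'll descend to TCP z ≈ 93 and hold.

Request:
{"op": "play_rows", "data": {
  "series": [
    [0,0.1,3,0,0,0,0],
    [0,0.1,6,0,0,0,0],
    [0,0.1,8.5,0,0,0,0],
    [0,0.1,10.5,0,0,0,0],
    [0,0.1,12,0,0,0,0],
    [0,0.1,12.8,0,0,0,0],
    [0,0.1,13.2,0,0,0,0],
    [0,0.1,13.2,0,0,0,0]
  ]
}}

```text
clock: 10.95
eef_pos: [499.7, 155.6, 100.9]
eef_rot: [0.0, 0.999, -0.044, -0.0]
force: [0.0, 0.6, -0.5]
gripper_width: -0.0
finger_force: 0.0
```

Request:
{"op": "play_rows", "data": {
  "series": [
    [0,0,0,0,0,0,0],
    [0,0,0,0,0,0,0],
    [0,0,0,0,0,0,0],
    [0,0,0,0,0,0,0],
    [0,0,0,0,0,0,0],
    [0,0,0,0,0,0,0],
    [0,0,0,0,0,0,0],
    [0,0,0,0,0,0,0],
    [0,0,0,0,0,0,0],
    [0,0,0,0,0,0,0],
    [0,0,0,0,0,0,0],
    [0,0,0,0,0,0,0],
    [0,0,0,0,0,0,0],
    [0,0,0,0,0,0,0],
    [0,0,0,0,0,0,0],
    [0,0,0,0,0,0,0],
    [0,0,0,0,0,0,0],
    [0,0,0,0,0,0,0],
    [0,0,0,0,0,0,0],
    [0,0,0,0,0,0,0]
  ]
}}

```text
clock: 12.62
eef_pos: [499.9, 155.6, 101.3]
eef_rot: [0.0, 0.999, -0.044, -0.0]
force: [0.1, 0.3, -0.3]
gripper_width: 0.1
finger_force: 0.0
```

Run:
```python
from h import *
s=sensors.observe();print(s['clock'],s['eef_pos'],s['force'])
for c in('scene','side','wrist'):
    im=eyes.camera(c);hsv=cv2.cvtColor(im,cv2.COLOR_BGR2HSV);cv2.imwrite(f'pics/{c}5.png',im)
    if c!='wrist': print(c,'tcp px',proj(c,s['eef_pos']),'sensor px',proj(c,[496.7,154,66]))
b=cv2.imread('pics/side5.png');cv2.imwrite('pics/p5.png',np.hstack([cv2.resize(b[170:290,200:360],(400,300)),cv2.resize(cv2.imread('pics/wrist5.png'),(400,300))]))
```

```text
12.6167 [499.93775479 155.6048494  101.27338633] [ 0.12099374  0.27362165 -0.31286366]
scene tcp px [[282.83931045 179.29225376]] sensor px [[282.21929732 184.17374658]]
side tcp px [[278.62001429 233.67387748]] sensor px [[279.47198439 244.72277597]]
```

View pics/p5.png

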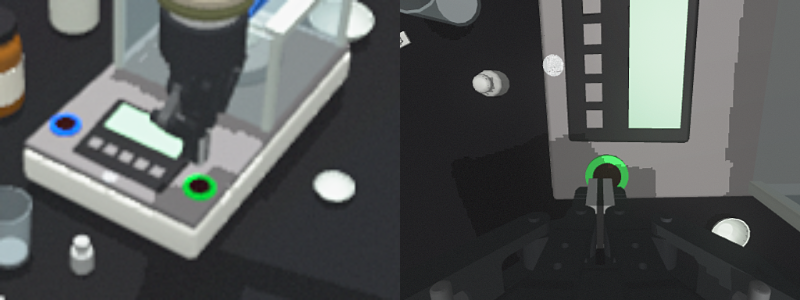

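The fingertips are centred over the green ring but 35 mm up. I'll lower them 8 mm, into the asked 2–3 cm, and hold over two seconds.

Request:
{"op": "play_rows", "data": {
  "series": [
    [-0.1,0,0.4,0,0,0,0],
    [-0.2,0.1,0.8,0,0,0,0],
    [-0.2,0.1,0.8,0,0,0,0],
    [-0.2,0.1,0.8,0,0,0,0],
    [-0.2,0.1,0.8,0,0,0,0],
    [-0.2,0.1,0.8,0,0,0,0],
    [-0.2,0.1,0.8,0,0,0,0],
    [-0.2,0.1,0.8,0,0,0,0],
    [-0.2,0.1,0.8,0,0,0,0],
    [-0.2,0.1,0.8,0,0,0,0],
    [-0.2,0.1,0.8,0,0,0,0],
    [-0.2,0.1,0.8,0,0,0,0],
    [-0.2,0.1,0.8,0,0,0,0],
    [-0.2,0.1,0.8,0,0,0,0],
    [-0.2,0.1,0.8,0,0,0,0],
    [-0.2,0.1,0.8,0,0,0,0],
    [-0.2,0.1,0.8,0,0,0,0],
    [-0.2,0.1,0.8,0,0,0,0],
    [-0.2,0.1,0.8,0,0,0,0],
    [-0.2,0.1,0.8,0,0,0,0]
  ]
}}

```text
clock: 14.43
eef_pos: [497.9, 154.8, 93.3]
eef_rot: [-0.0, 0.999, -0.044, -0.0]
force: [-0.3, 0.8, -0.4]
gripper_width: 0.0
finger_force: 0.0
```

Request:
{"op": "play_rows", "data": {
  "series": [
    [0,0,0,0,0,0,0],
    [0,0,0,0,0,0,0],
    [0,0,0,0,0,0,0],
    [0,0,0,0,0,0,0],
    [0,0,0,0,0,0,0],
    [0,0,0,0,0,0,0],
    [0,0,0,0,0,0,0],
    [0,0,0,0,0,0,0]
  ]
}}

```text
clock: 15.1
eef_pos: [497.9, 154.8, 93.3]
eef_rot: [0.0, 0.999, -0.044, 0.0]
force: [0.5, 0.4, 0.6]
gripper_width: 0.2
finger_force: 0.0
```

Request:
{"op": "play_rows", "data": {
  "series": [
    [0,0,-2,0,0,0,0],
    [0,0,-5,0,0,0,0],
    [0,0,-9,0,0,0,0],
    [0,0,-13,0,0,0,0],
    [0,0,-17,0,0,0,0],
    [0,0,-21,0,0,0,0],
    [0,0,-23,0,0,0,0],
    [-2,-1,-23,0,0,0,0],
    [-4,-3,-23,0,0,0,0],
    [-5,-4,-23,0,0,0,0],
    [-5,-4,-23,0,0,0,0],
    [-5,-4,-23,0,0,0,0],
    [-5,-4,-23,0,0,0,0]
  ]
}}

```text
clock: 16.18
eef_pos: [451.8, 198.7, 323.2]
eef_rot: [0.0, 0.999, -0.044, 0.0]
force: [0.1, -0.8, -1.1]
gripper_width: -0.2
finger_force: 0.0
```

Run:
```python
from h import *
s=sensors.observe();print(s['clock'],s['eef_pos'],s['force'],np.abs(s['joint_vel']).max())
b=eyes.camera('side');a=eyes.camera('scene')
cv2.imwrite('pics/p6.png',np.hstack([cv2.resize(b[110:270,200:370],(400,376)),cv2.resize(a[110:250,150:310],(400,376))]))
```

```text
16.1833 [451.79705566 198.65541966 323.22015941] [ 0.07689222 -0.79834436 -1.06920703] 0.011840813166728043
```

View pics/p6.png

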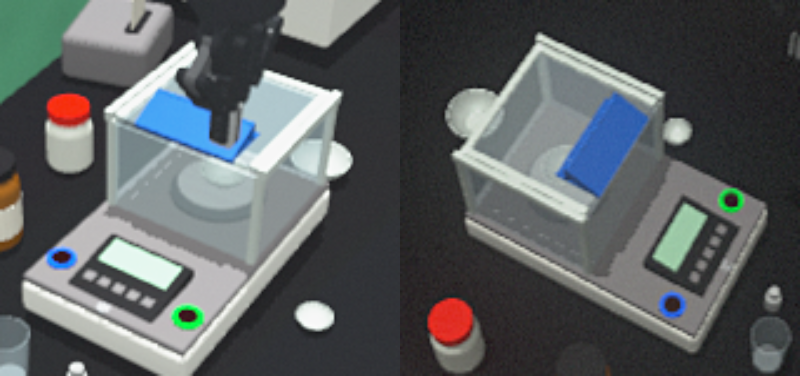

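The cover is shut flush, the dish is on the pan, nothing has been disturbed and the hand is well away. Handing in.

```bash
python3 -c "
from cell import env
print(env.job_done())"
```

```text
the job is handed in; nothing more can be done
None
```

I pushed the cover to its end stop, held the fingertips about 27 mm above the green tare sensor for over two seconds without contact, withdrew the hand and handed the job in at about 16 s; the judge's verdict was not shown.

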